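Put a medicine carton away in the third gap of the dispensary rack

ROBOT

A 6-joint arm with a two-finger parallel gripper is mounted at the origin on the work surface. World frame = base frame: x ahead of the robot, y to its left, z up, the work surface at z = 0. Lengths are in mm, angles in degrees, forces in N, time in s.
With the tool pointing down it reaches from about 300 to 950 mm from the base axis. Payload 3.1 kg.
Tool frame: the origin (TCP) lies midway between the tips of the shut fingers; the grasp point (between the pads) lies 19 mm behind it; z points along the fingers, x is the direction in which the jaws open and shut, and the axes are right-handed (so a half turn about z gives the same grasp; the last joint's range is limited). The gripper opens to 85 mm and grips with 20 to 120 N. Pads are 22 mm wide; open, the fingers measure 114 mm over their backs; the gripper's body (76 mm by 85 mm) begins 54 mm behind the grasp point. The pads swing forward as they close: fully open they stand 13 mm farther back than shut.
Start: joints at [72.84, 17.653, 93.61, -0, 68.738, -3.994], TCP at [142.39, 608.57, 231.272] pointing down, gripper open.
Joint ranges: [-175.34, 175.34], [-45.06, 112.39], [2.9, 150.54], [-68.45, 248.45], [3.09, 151.38], [-168.51, 168.51]. Speed limits (degrees/s): [159.86, 159.86, 180, 180, 180, 180].

INTERFACE

Orientations are given as a 3x3 rotation matrix whose columns are the frame's x, y, z axes.
In Python, from station import bot, viewer, job_done gives the robot as it stands.
- The arm moves only by the tool drive_tool, never from a script. Its argument "rows" is a list of rows, each a list of 6 numbers: the shift along the tool's x, y, z in m, then the turn, a rotation vector about the tool's x, y, z in rad. In form: [[dx, dy, dz, rx, ry, rz], ...]. A call has 1 to 20 rows; each row is the pose to reach, as a shift and turn from the pose commanded when the call began, along the tool's axes at that moment; what a row does not reach only later rows make up. A row lasts 1/8 s, in which the tool goes at most 62.5 mm and 10.7 degrees, less where a joint would pass 70% of its speed; a pose out of reach is approached as far as the arm can. A call with a gripper value outside its range is refused whole. "grip" is the opening, from 0 (shut) to 1 (fully open), set as the call begins (left out, the last holds). The fingers move at their own pace and stop on an object; the grip force is fixed at half the most. Time passes only in rows, so rows that repeat a pose let the fingers close. It gives the time, the measured TCP pose, the force and the opening at its end, in the units of the state.
- bot.state(): the state, without advancing time (a new reading comes with each control period).
- viewer.read_camera(name): name is "scene" or "top" or "wrist"; returns the picture (400x640x3 uint8, red, green, blue); there is no depth.
- viewer.camera_params(name): a dict with "vfov" (degrees; the focal length in pixels is half the picture's height over the tangent of half this angle, whatever the lens; pixels are square), "cx", "cy" (the principal point, pixels), "cam_to_world" (4x4, takes a point from camera to world coordinates). Camera axes: x right, y down, z forward; pixel columns grow to the right and rows downward; lengths in mm; the calibration is good to about 2 mm. A picture is of the moment at which its call begins: read the wrist's pose just before it. camera_params takes no time and is no camera call; for the wrist camera it gives the pose at the moment of the call.
- job_done(): hands the job in, once; it reports no verdict.
The state is a dict: "time_s": time; "qpos": joint angles; "dq": joint speeds; "tau": joint torques, N m; "position": TCP position; "eef_rot": TCP orientation; "wrist_force": force on the tool from outside, world axes, zero at the start; "ft_torque": the same for the moment, N m; "grip_width": finger opening in mm.
Only numpy, scipy, OpenCV 4.12 (cv2) and the standard library are available. Lean on these libraries where they do the work, as an engineer would, in place of code of your own. Each camera call takes 0.05 s, during which the arm holds its last target.

TASK

Starting at the red-capped end of the rack, run closed fingertips in contact along the white rail, past the first and second gaps to the third and no further, counting every gap, filled or empty. Then, without gripping or lifting it, push the orange-banded carton over the counter and end-on into that third gap until it is fully home against the back. Leave the bottle, the jar and the two cartons already in the rack alone.

Things in the scene. Friction and masses are not known exactly. Their poses are not given: they have to be found in the camera images.
- rack: low wooden divider rack fixed on the counter, 344 mm long (its y), 55 mm high. Origin on the counter under its middle; x away from the robot, into the gaps; y to the left. Seven 8 mm dividers, 52 mm high, make six gaps 48 mm clear, centred at y = -140, -84, -28, 28, 84, 140 mm, open in front and on top, with no floor: things slide on the counter
- rack_front (a point): point on the counter at the rack's front middle (rack x = -40, y = 0 mm), where the dividers' rounded front ends stand; axes as the rack's
- rack_back (a point): point on the counter at the gaps' back wall (rack x = 20, y = 0 mm; inner face); axes as the rack's. Gaps are 60 mm deep from the front ends to it, so a carton that is home sticks out 10 mm, with its centre at rack x = -15 mm
- rail: smooth rigid white rail on the rack's back wall, 20 mm wide, 344 mm long (y). Origin: middle of its underside, 45 mm above the counter, rack x = 30, y = 0 mm; its top is 55 mm above the counter. Stay in contact (about 1 N) from first gap to third, fingers shut and about upright: the place counted is midway between the fingertips. Never touch it at the fourth gap or beyond
- cap_red: red end cap of the rail, 24 x 20 x 55 mm, fixed, flush with the rail's top; origin at the centre of its underside, at rack x = 30 and y = +182 or -182 mm. Counting starts at this end: gap centres lie 42 (first), 98 (second), 154 (third), 210 (fourth) mm along the rail from its centre
- cap_grey: grey end cap, same size, at the other end of the rail; origin at the centre of its underside
- carton: the loose medicine carton to be pushed in: 70 long (its x) x 36 wide (its y) x 34 high (its z) mm, about 90 g, white with an orange band. Lies flat on the counter in front of the rack, roughly end-on to it. Origin at the centre of its underside. Push it low, since it may tip when pushed near its top
- stock_green: loose medicine carton, 70 long (its x) x 36 wide x 34 high mm, white with a green band, already put away in the end gap on one side of the rack; origin at the centre of its underside. Leave it alone
- stock_blue: loose medicine carton, 70 long (its x) x 36 wide x 34 high mm, white with a blue band, already put away in the end gap on the other side of the rack; origin at the centre of its underside. Leave it alone
- syrup: loose amber bottle with a brass-coloured cap, 40 mm diameter, 110 mm high, standing on the counter to one side. Origin at the centre of its underside. Leave it alone
- pill_jar: loose white jar with a blue lid, 48 mm diameter, 75 mm high, standing on the counter to the other side. Origin at the centre of its underside. Leave it alone
Mind the look-alikes: they are no part of the job. What is shaped like the cap_red but green is not meant. Leave any purple look-alike of the carton alone.

How it is judged:
By the outcome, as a careful person would: the job done as asked, in the order asked, and still so for the second after the job is handed in, with the robot touching nothing.
It also fails if it takes over 54 s, if anything falls off the work surface, if the arm or the gripper's body presses on something with over 40 N, if the wrist force passes 120 N, or if a joint passes its speed limit or range.

## Working session

There is one attempt and no reset: what is moved stays moved. The work goes in short steps, Python scripts to look and compute and a tool call to move; the robot and the scene stay as the last step left them, time stands still between calls to the robot, and variables do not carry over. Pictures are saved under pics/ and viewed, and the job is handed in when it is done.

Besides the shell and the picture viewer there is one more tool, called after "Request:" as name(argument=value, ...), one argument or row to a line, values as JSON. drive_tool: Moves the arm, as the interface text tells. Its arguments: {"type":"object","properties":{"rows":{"type":"array"},"grip":{"type":"number"}},"required":["rows"]}

```bash
ls; mkdir -p pics
python3 - <<'E'
from station import bot, viewer
import cv2,pickle
s=bot.state();print(s)
d={}
for n in ["scene","top","wrist"]:
    p=viewer.camera_params(n); im=viewer.read_camera(n); d[n]=(p,im)
    cv2.imwrite(f"pics/a_{n}.png",im[:,:,::-1]); print(n,p)
pickle.dump(d,open("a.pkl","wb"))
E
```

```text
pics
{'time_s': 0.0, 'qpos': array([ 7.28398336e+01,  1.77047573e+01,  9.36912836e+01,  8.67318196e-04,
        6.87368600e+01, -3.99444094e+00]), 'dq': array([-0.0221587 , -0.00418635, -0.0862805 ,  0.00460251, -0.08568672,
        0.02726577]), 'tau': array([-3.15412626e-04, -4.15248263e+01, -2.76665926e+01, -9.09364957e-06,
        9.98330506e-03, -9.47210992e-06]), 'position': array([142.14042388, 607.76505361, 230.02967179]), 'eef_rot': array([[ 2.27772984e-01,  9.73714014e-01, -6.97849718e-04],
       [ 9.73711517e-01, -2.27773986e-01, -2.21213557e-03],
       [-2.31293941e-03, -1.75639588e-04, -9.99997310e-01]]), 'wrist_force': array([-0.24791638,  0.30266016,  0.39518378]), 'ft_torque': array([-0.00408292, -0.03345654, -0.02589841]), 'grip_width': 85.23029454942566}
scene {'vfov': 47.58756582471344, 'cx': 324.771086217062, 'cy': 192.65315474864389, 'cam_to_world': array([[-6.39442145e-01,  3.89430053e-01, -6.62916267e-01,
         1.23990538e+03],
       [ 7.68714545e-01,  3.39362728e-01, -5.42135487e-01,
         5.49489649e+02],
       [ 1.38452212e-02, -8.56257656e-01, -5.
[... 311 characters left out ...]

       [-9.99963267e-01, -7.40144472e-03,  4.32238262e-03,
        -1.50401016e+01],
       [-2.64843731e-03, -2.12799860e-01, -9.77092219e-01,
         1.20247413e+03],
       [ 0.00000000e+00,  0.00000000e+00,  0.00000000e+00,
         1.00000000e+00]])}
wrist {'vfov': 59.8839905053606, 'cx': 315.85992113842474, 'cy': 202.89842917225909, 'cam_to_world': array([[ 2.28003045e-01,  9.23067839e-01,  3.09774718e-01,
         6.27633629e+01],
       [ 9.73657443e-01, -2.15368495e-01, -7.48838713e-02,
         6.26765737e+02],
       [-2.40717842e-03,  3.18688211e-01, -9.47856545e-01,
         3.72891842e+02],
       [ 0.00000000e+00,  0.00000000e+00,  0.00000000e+00,
         1.00000000e+00]])}
```

View pics/a_scene.png

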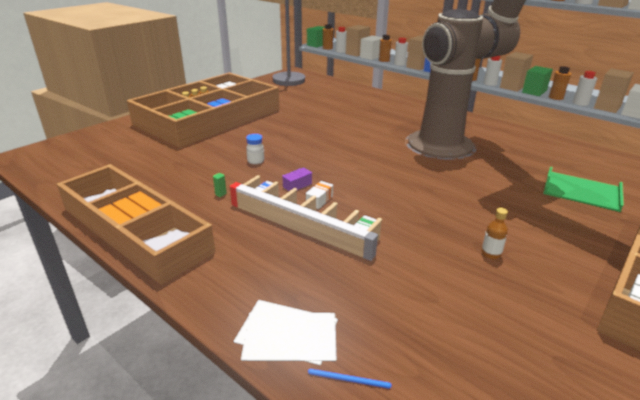

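View pics/a_top.png

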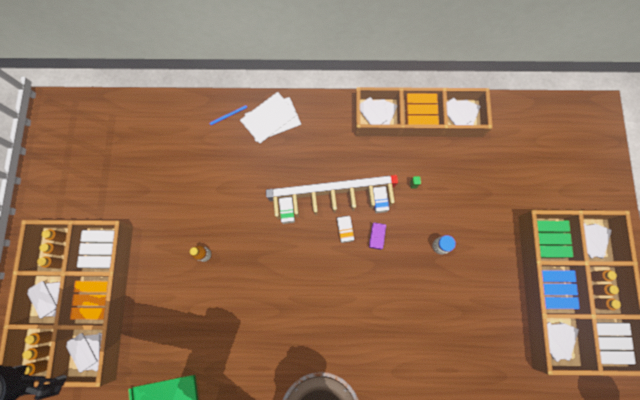

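View pics/a_wrist.png

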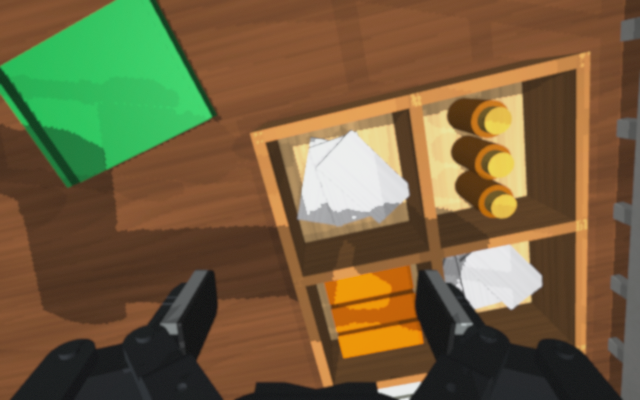

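The top view shows the red cap at (394,180), the grey cap at (270,193), the orange-banded carton at (346,229), its purple look-alike at (377,236), and the green cap look-alike at (416,181). Next I'll measure and make an enlarged crop.

```bash
cat > h.py <<'E'
import numpy as np,cv2
def ray(p,u,v):
    f=200/np.tan(np.radians(p["vfov"]/2)); T=p["cam_to_world"]
    d=T[:3,:3]@np.array([(u-p["cx"])/f,(v-p["cy"])/f,1]); return T[:3,3],d
def onz(p,u,v,z):
    o,d=ray(p,u,v); return o+d*(z-o[2])/d[2]
def proj(p,X):
    f=200/np.tan(np.radians(p["vfov"]/2)); T=p["cam_to_world"]
    c=T[:3,:3].T@(np.array(X,float)-T[:3,3]); return f*c[0]/c[2]+p["cx"],f*c[1]/c[2]+p["cy"]
def blobs(im,lo,hi,roi,mn=8):
    hsv=cv2.cvtColor(im,cv2.COLOR_RGB2HSV); m=cv2.inRange(hsv,np.array(lo),np.array(hi))
    k=np.zeros_like(m);x0,y0,x1,y1=roi;k[y0:y1,x0:x1]=m[y0:y1,x0:x1]
    n,l,st,c=cv2.connectedComponentsWithStats(k)
    return [(st[i],c[i],l==i) for i in range(1,n) if st[i][4]>=mn]
E
python3 - <<'E'
import pickle;from h import *
d=pickle.load(open("a.pkl","rb"))
p,im=d["top"]
c=im[160:260,255:455]; cv2.imwrite("pics/b_top.png",cv2.resize(c,None,fx=4,fy=4,interpolation=cv2.INTER_CUBIC)[:,:,::-1])
p2,i2=d["scene"]
c=i2[150:260,200:400]; cv2.imwrite("pics/b_scene.png",cv2.resize(c,None,fx=4,fy=4,interpolation=cv2.INTER_CUBIC)[:,:,::-1])
R=(255,160,455,260)
for nm,lo,hi in [("red",(0,180,120),(6,255,255)),("white",(0,0,190),(179,40,255)),("orange",(8,170,200),(22,255,255)),("grey",(100,20,80),(125,110,180))]:
    for st,ce,m in blobs(im,lo,hi,R): print(nm,st,ce.round(1), onz(p,*ce,55).round(1), onz(p,*ce,34).round(1))
    ys,xs=0,0
E
```

```text
red [392 175   6   9  40] [394.2 179.2] [ 649.8 -210.6   55. ] [ 655.7 -214.2   34. ]
white [273 176 118  20 836] [331.5 185.6] [628.9 -28.2  55. ] [634.5 -28.4  34. ]
white [373 187  15  16 168] [379.7 193.6] [ 605.9 -167.6   55. ] [ 611.1 -170.4   34. ]
white [279 198  14  12 146] [285.5 203.4] [574.9 104.1  55. ] [579.5 106.3  34. ]
white [376 207  13   4  40] [382.2 208.5] [ 562.1 -173.8   55. ] [ 566.5 -176.7   34. ]
white [281 210  12   3  22] [287.  211.4] [551.7  99.3  55. ] [555.8 101.4  34. ]
white [281 217  13   5  45] [287.  219.2] [528.8  98.6  55. ] [532.5 100.7  34. ]
white [338 216  14  14 156] [344.3 222.5] [520.4 -65.1  55. ] [524. -66.  34.]
white [340 230  12   3  17] [345.2 231. ] [496.1 -67.6  55. ] [499.3 -68.6  34. ]
white [341 237  13   5  39] [347.2 238.7] [474.1 -73.1  55. ] [476.9 -74.2  34. ]
orange [340 233  13   4  37] [346.  234.3] [486.7 -69.8  55. ] [489.6 -70.8  34. ]
```

View pics/b_top.png

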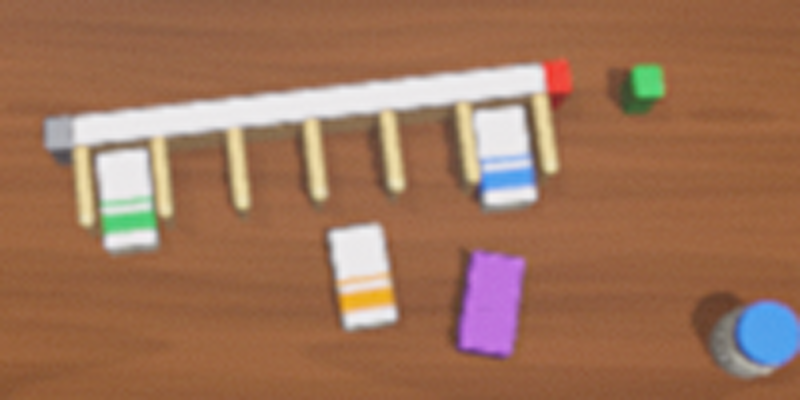

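View pics/b_scene.png

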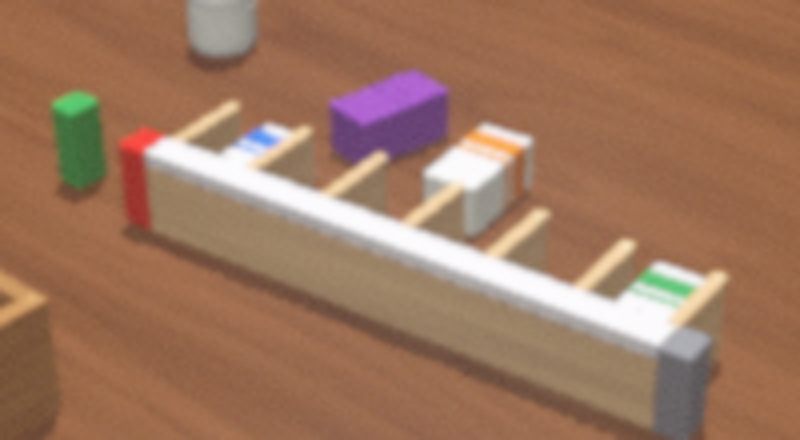

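The crop confirms which is which. The red cap is at the right end at (394,180), and the green post beside it is free-standing and not meant. The orange-banded carton is at (346,229), just in front of the third gap counted from red (blue, empty, third). The purple carton is excluded.

Run:
```python
import pickle;from h import *
d=pickle.load(open("a.pkl","rb"))
p,im=d["top"]
g=onz(p,255+60/4,160+132/4,55); r=onz(p,255+557/4,160+78/4,55)
print(g,r,np.linalg.norm(g-r)); v=(g-r)/np.linalg.norm(g-r); print("yaw",np.degrees(np.arctan2(-v[0],v[1])))
from station import bot
s=bot.state();R=s["eef_rot"];P=s["position"]
yaw=np.arctan2(-v[0],v[1]);
for goal in [(400,250,250),(545,-60,250)]: print((R.T@(np.array(goal)-P)).round(1))
# target: tool y = rack x =(cos,sin), current tool y
print("turn about world z",np.degrees(yaw)-np.degrees(np.arctan2(R[1,1],R[0,1])))
```

```text
[605.49305798 149.93387572  55.        ] [ 648.7109703  -210.81386209   55.        ] 363.3272880980596
yaw 6.831528852107622
[-289.9  332.6  -19.2]
[-558.7  544.4  -18.8]
turn about world z 19.996251333039467
```

Request:
drive_tool(
  rows=[
    [-0.035, 0.034, -0.001, 0, 0, -0.02],
    [-0.07, 0.068, -0.002, 0, 0, -0.04],
    [-0.105, 0.102, -0.004, 0, 0, -0.06],
    [-0.14, 0.136, -0.005, 0, 0, -0.09],
    [-0.175, 0.17, -0.006, 0, 0, -0.11],
    [-0.21, 0.204, -0.007, 0, 0, -0.13],
    [-0.245, 0.238, -0.008, 0, 0, -0.15],
    [-0.28, 0.272, -0.009, 0, 0, -0.17],
    [-0.315, 0.306, -0.01, 0, 0, -0.2],
    [-0.35, 0.34, -0.012, 0, 0, -0.22],
    [-0.385, 0.374, -0.013, 0, 0, -0.24],
    [-0.42, 0.408, -0.014, 0, 0, -0.26],
    [-0.455, 0.442, -0.015, 0, 0, -0.28],
    [-0.49, 0.476, -0.016, 0, 0, -0.31],
    [-0.525, 0.51, -0.018, 0, 0, -0.33],
    [-0.559, 0.544, -0.019, 0, 0, -0.349],
    [-0.559, 0.544, -0.019, 0, 0, -0.349],
    [-0.559, 0.544, -0.019, 0, 0, -0.349],
    [-0.559, 0.544, -0.019, 0, 0, -0.349],
  ],
  grip=0,
)

```text
time_s: 2.52
position: [543.9, -58.5, 250.0]
eef_rot: [[-0.12, 0.993, -0.001], [0.993, 0.12, 0.001], [0.001, -0.001, -1.0]]
wrist_force: [0.1, 0.3, -0.4]
grip_width: 0.3
```

Run:
```python
from station import bot, viewer
import cv2,pickle
p=viewer.camera_params("wrist"); s=bot.state(); im=viewer.read_camera("wrist")
print(s["time_s"],s["position"],s["eef_rot"],s["wrist_force"],s["qpos"],s["grip_width"])
cv2.imwrite("pics/c_wrist.png",im[:,:,::-1]); pickle.dump((p,im,s),open("c.pkl","wb"))
```

```text
2.525 [543.91846903 -58.49949935 249.95674396] [[-1.20049346e-01  9.92767399e-01 -1.02233537e-03]
 [ 9.92767713e-01  1.20049931e-01  5.31378131e-04]
 [ 6.50266176e-04 -9.51149954e-04 -9.99999336e-01]] [ 0.07799809  0.29050592 -0.40480229] [-1.07105318e+01  8.10149175e+00  1.03064530e+02  2.03971401e-02
  6.88971926e+01 -1.07612856e+02] 0.2809027927397204
```

View pics/c_wrist.png

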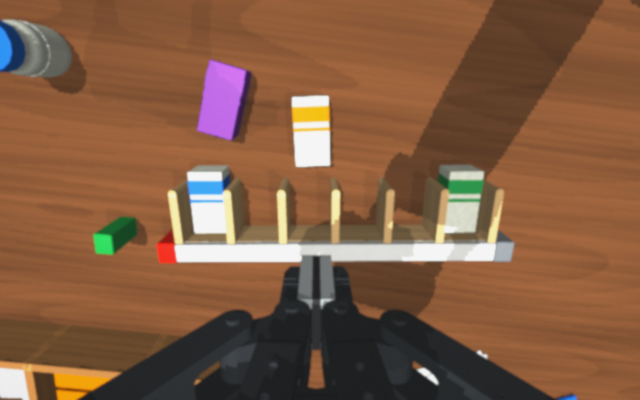

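The wrist view shows the red cap at (167,248), the rail in rows 242–262, the grey cap at (503,250), and the carton at (311,131). The third gap lies between the dividers at x≈283 and x≈335. Next I'll measure precisely.

Run:
```python
import pickle;from h import *
p,im,s=pickle.load(open("c.pkl","rb"))
cv2.imwrite("pics/d1.png",cv2.resize(im[230:275,140:340],None,fx=4,fy=4,interpolation=cv2.INTER_CUBIC)[:,:,::-1])
cv2.imwrite("pics/d2.png",cv2.resize(im[80:265,240:360],None,fx=3,fy=3,interpolation=cv2.INTER_CUBIC)[:,:,::-1])
for nm,lo,hi,R in [("red",(0,170,90),(6,255,255),(140,220,200,280)),("rail",(0,0,175),(179,40,255),(165,238,520,270)),("cart",(0,0,150),(179,60,255),(280,85,345,175)),("or",(8,150,180),(25,255,255),(280,85,345,175))]:
    for st,ce,m in blobs(im,lo,hi,R,25):
        pts=np.argwhere(m)[:,::-1].astype(np.float32)
        print(nm,st,ce.round(1),cv2.minAreaRect(pts))
        if nm=="rail": print(onz(p,*ce,55))
```

```text
red [156 230  20  34 463] [166.  249.5] ((164.8109588623047, 247.2987823486328), (33.23989486694336, 17.448184967041016), 83.6598129272461)
rail [ 175  243  338   19 5648] [342.6 251.9] ((343.49993896484375, 252.0), (336.99993896484375, 17.999996185302734), -0.0)
[627.24272256 -19.55617175  55.        ]
cart [291  95  39  12 410] [309.7 100.5] ((309.8716125488281, 100.43142700195312), (10.83646297454834, 38.152339935302734), 87.1375961303711)
cart [293 122  37   6 195] [311.1 124.5] ((311.0, 124.5), (5.0, 36.0), 90.0)
cart [ 293  131   38   36 1289] [311.8 148.6] ((311.5, 148.5), (35.0, 37.0), 90.0)
or [291 106  39  17 528] [310.4 113.9] ((310.26947021484375, 113.98542022705078), (14.03356647491455, 38.05255889892578), 86.90594482421875)
or [292 128  38   4  53] [310.  129.2] ((310.52886962890625, 129.45367431640625), (2.0293710231781006, 37.01331329345703), 88.26429748535156)
```

View pics/d1.png

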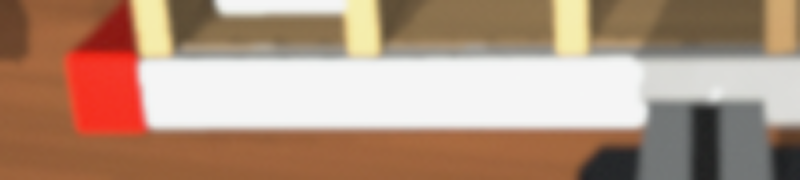

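View pics/d2.png

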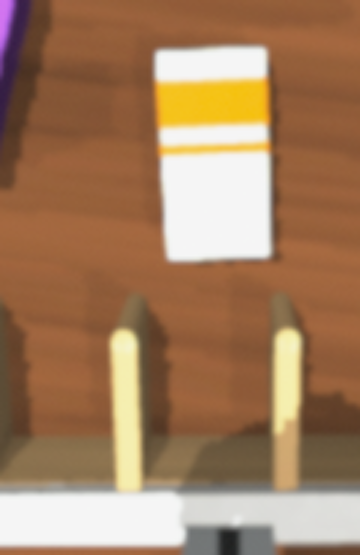

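Run:
```python
import pickle;from h import *
p,im,s=pickle.load(open("c.pkl","rb"))
L1=onz(p,156.8,244,55);L2=onz(p,159.5,262.8,55);B1=onz(p,174.5,244,55);B2=onz(p,176.5,262.6,55)
print("L",L1,L2,"B",B1,B2)
# rail edges: fit per column threshold
g=cv2.cvtColor(im,cv2.COLOR_RGB2HSV)[:,:,1]; 
m=cv2.inRange(cv2.cvtColor(im,cv2.COLOR_RGB2HSV),(0,0,150),(179,45,255))
T=[];Bm=[]
for u in list(range(180,285,3))+list(range(350,490,3)):
    col=np.where(m[236:270,u])[0]+236
    if len(col): T.append(onz(p,u,col.min()-.5,55));Bm.append(onz(p,u,col.max()+.5,55))
for nm,Q in (("near",T),("far",Bm)):
    Q=np.array(Q);k=np.polyfit(Q[:,1],Q[:,0],1);print(nm,"x at y=0",k[1],"yaw",np.degrees(np.arctan(-k[0])),"std",np.std(Q[:,0]-np.polyval(k,Q[:,1])), "x@-158",np.polyval(k,-158))
cv2.imwrite("pics/d3.png",cv2.resize(im[230:275,440:540],None,fx=6,fy=6,interpolation=cv2.INTER_CUBIC)[:,:,::-1])
c=[onz(p,240+a/3,80+b/3,34) for a,b in [(155,50),(267,46),(272,258),(167,262)]]
for q in c: print(q.round(1))
print("carton c",np.mean(c,0),"len",np.linalg.norm(c[0]-c[3]),np.linalg.norm(c[1]-c[0]))
v=(c[2]+c[3]-c[0]-c[1]);print("yaw",np.degrees(np.arctan2(v[1],v[0])))
for a,b in [(123,340),(287,340)]: print("divider front",onz(p,240+a/3,80+b/3,52))
for a,b in [(129,485),(287,485)]: print("divider back",onz(p,240+a/3,80+b/3,52))
```

```text
L [ 641.71623067 -217.9386868    55.        ] [ 664.07381817 -215.57485552   55.        ] B [ 639.45226273 -199.16947791   55.        ] [ 661.61209316 -197.19905367   55.        ]
near x at y=0 613.5899802759053 yaw 6.904532751157575 std 1.1893317605391918 x@-158 632.7227639394323
far x at y=0 635.8197299931858 yaw 7.115095940308247 std 0.4069243555588301 x@-158 655.541946426178
[475.3 -91.   34. ]
[469.6 -54.5  34. ]
[539.9 -43.4  34. ]
[545.7 -79.8  34. ]
carton c [507.62601503 -67.16988215  34.        ] len 71.26577780615209 36.90493083852132
yaw 8.995132950595842
divider front [570.40267961 -91.41663958  52.        ]
divider front [563.68689146 -35.75654658  52.        ]
divider back [624.27149796 -84.49270996  52.        ]
divider back [617.48969572 -28.26963444  52.        ]
```

View pics/d3.png

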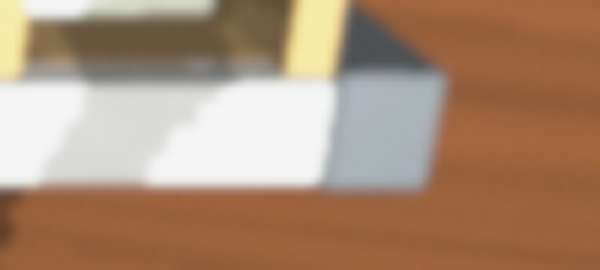

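Run:
```python
import pickle;from h import *
p,im,s=pickle.load(open("c.pkl","rb"))
R=(onz(p,156.8,244,55)+onz(p,159.5,262.8,55))/2; G=(onz(p,440+445/6,230+72/6,55)+onz(p,440+428/6,230+190/6,55))/2
print(R,G,np.linalg.norm(G-R)); v=(G-R)/np.linalg.norm(G-R); print("yaw",np.degrees(np.arctan2(-v[0],v[1])))
yaw=np.radians(7.0); ex=np.array([np.cos(yaw),np.sin(yaw),0]); ey=np.array([-np.sin(yaw),np.cos(yaw),0])
M=(R+G)/2; M[2]=0; O=M-30*ex; print("rack O",O)
def rk(X): d=np.array(X)-O; return (d@ex).round(1),(d@ey).round(1)
print("carton",rk([507.6,-67.2,0]))
for q in [(570.4,-91.4,0),(563.7,-35.8,0),(624.3,-84.5,0),(617.5,-28.3,0)]: print("div",rk(q))
for a in (24,42,98,154): print(a,(O+30*ex+(-182+a)*ey).round(1))
print("push line y=-28:",[(x,(O+x*ex-28*ey).round(1)) for x in (-150,-15-35)])
P=s["position"];E=s["eef_rot"]
print("to start above", (E.T@(O+30*ex+(-182+24)*ey+[0,0,75]-P)).round(1))
print("tool y yaw",np.degrees(np.arctan2(E[1,1],E[0,1])))
```

```text
[ 652.89502442 -216.75677116   55.        ] [605.29042871 162.38619825  55.        ] 382.1198618097255
yaw 7.156517581444384
rack O [599.31634201 -30.84136675   0.        ]
carton (np.float64(-95.5), np.float64(-24.9))
div (np.float64(-36.1), np.float64(-56.6))
div (np.float64(-36.0), np.float64(-0.6))
div (np.float64(18.3), np.float64(-56.3))
div (np.float64(18.4), np.float64(0.3))
24 [ 648.3 -184.     0. ]
42 [ 646.2 -166.1    0. ]
98 [ 639.3 -110.6    0. ]
154 [632.5 -55.    0. ]
push line y=-28: [(-150, array([453.8, -76.9,   0. ])), (-50, array([553.1, -64.7,   0. ]))]
to start above [-137.3   88.8  174.8]
tool y yaw 6.894987369898241
```

Request:
drive_tool(
  rows=[
    [-0.034, 0.022, 0.03, 0, 0, 0],
    [-0.069, 0.044, 0.06, 0, 0, 0],
    [-0.103, 0.067, 0.09, 0, 0, 0],
    [-0.137, 0.089, 0.12, 0, 0, 0],
    [-0.137, 0.089, 0.15, 0, 0, 0],
    [-0.137, 0.089, 0.175, 0, 0, 0],
    [-0.137, 0.089, 0.185, 0, 0, 0],
    [-0.137, 0.089, 0.185, 0, 0, 0],
    [-0.137, 0.089, 0.185, 0, 0, 0],
  ],
)

```text
time_s: 3.7
position: [650.6, -185.0, 67.0]
eef_rot: [[-0.12, 0.993, 0.003], [0.993, 0.12, -0.001], [-0.001, 0.002, -1.0]]
wrist_force: [0.6, -0.3, -0.6]
grip_width: -0.0
```

Run:
```python
from station import bot, viewer
import cv2,pickle
s=bot.state(); print(s["position"],s["wrist_force"],s["eef_rot"][:,1])
im=viewer.read_camera("scene")
cv2.imwrite("pics/e.png",cv2.resize(im[120:260,180:400],None,fx=3,fy=3,interpolation=cv2.INTER_CUBIC)[:,:,::-1])
```

```text
[ 650.5994666  -185.00899788   66.95134728] [ 0.62686146 -0.31415442 -0.558387  ] [0.9928271  0.1195336  0.00246451]
```

View pics/e.png

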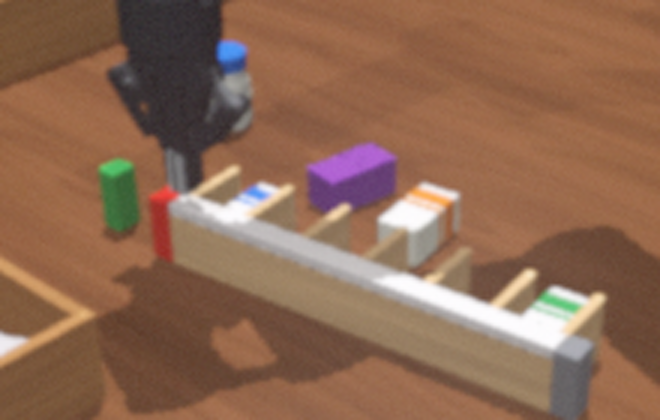

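Request:
drive_tool(
  rows=[
    [0, -0.002, 0.005, 0, 0, 0],
    [0, -0.002, 0.008, 0, 0, 0],
    [0, -0.002, 0.01, 0, 0, 0],
    [0, -0.002, 0.01, 0, 0, 0],
  ],
)

```text
time_s: 4.25
position: [647.5, -185.4, 55.2]
eef_rot: [[-0.119, 0.993, 0.0], [0.993, 0.119, -0.0], [-0.0, 0.0, -1.0]]
wrist_force: [-0.6, -0.6, 0.4]
grip_width: -0.1
```

Request:
drive_tool(
  rows=[
    [0, 0, 0.0, 0, 0, 0],
    [0, 0, 0.001, 0, 0, 0],
    [0, 0, 0.001, 0, 0, 0],
  ],
)

```text
time_s: 4.62
position: [647.5, -185.4, 55.2]
eef_rot: [[-0.119, 0.993, -0.0], [0.993, 0.119, -0.0], [0.0, -0.0, -1.0]]
wrist_force: [-1.7, 0.3, 3.9]
grip_width: -0.2
```

```bash
python3 -c "
from station import bot
s=bot.state(); print(s['position'],s['wrist_force'])"
```

```text
[ 647.4730342  -185.37474375   55.15257198] [-1.74556297  0.30517966  3.93819785]
```

Request:
drive_tool(
  rows=[
    [0.003, 0, -0.0003, 0, 0, 0],
    [0.008, 0, -0.0004, 0, 0, 0],
    [0.013, 0, -0.0004, 0, 0, 0],
    [0.018, 0, -0.0004, 0, 0, 0],
  ],
)

```text
time_s: 5.12
position: [645.9, -167.5, 55.1]
eef_rot: [[-0.119, 0.993, 0.001], [0.993, 0.119, -0.001], [-0.001, 0.001, -1.0]]
wrist_force: [0.6, -3.1, 3.6]
grip_width: -0.0
```

Request:
drive_tool(
  rows=[
    [0.004, 0, -0.0003, 0, 0, 0],
    [0.01, 0, -0.0003, 0, 0, 0],
    [0.016, 0, -0.0003, 0, 0, 0],
    [0.022, 0, -0.0003, 0, 0, 0],
  ],
)

```text
time_s: 5.62
position: [642.8, -145.3, 55.1]
eef_rot: [[-0.119, 0.993, 0.0], [0.993, 0.119, -0.0], [-0.0, 0.0, -1.0]]
wrist_force: [0.8, -2.7, 5.2]
grip_width: -0.0
```

Request:
drive_tool(
  rows=[
    [0.004, 0, -0.0005, 0, 0, 0],
    [0.01, 0, -0.0008, 0, 0, 0],
    [0.016, 0, -0.0009, 0, 0, 0],
    [0.022, 0, -0.0009, 0, 0, 0],
  ],
)

```text
time_s: 6.12
position: [639.2, -122.8, 55.1]
eef_rot: [[-0.119, 0.993, -0.002], [0.993, 0.119, 0.001], [0.001, -0.002, -1.0]]
wrist_force: [-0.5, -0.2, 0.4]
grip_width: 0.4
```

Request:
drive_tool(
  rows=[
    [0.0, 0, 0.0004, 0, 0, 0],
    [0.005, 0, 0.0004, 0, 0, 0],
    [0.01, 0, 0.0004, 0, 0, 0],
  ],
)

```text
time_s: 6.5
position: [638.6, -113.6, 55.2]
eef_rot: [[-0.119, 0.993, -0.0], [0.993, 0.119, 0.0], [0.0, -0.0, -1.0]]
wrist_force: [0.3, 0.8, -0.1]
grip_width: -0.0
```

Request:
drive_tool(
  rows=[
    [0.0, 0, 0.0005, 0, 0, 0],
    [0.0, 0, 0.0005, 0, 0, 0],
  ],
)

```text
time_s: 6.75
position: [638.9, -113.6, 55.1]
eef_rot: [[-0.119, 0.993, 0.0], [0.993, 0.119, 0.0], [0.0, 0.0, -1.0]]
wrist_force: [-0.2, 1.1, 2.3]
grip_width: 0.1
```

```bash
python3 -c "
from station import bot
s=bot.state(); print(s['position'],s['wrist_force'])"
```

```text
[ 638.92440713 -113.61995147   55.13949424] [-0.19239977  1.10993833  2.29808166]
```

Contact may have been lost briefly before the second gap: the force fell to about 0. I'll lift and redo the run from the red end with a steadier press.

Request:
drive_tool(
  rows=[
    [0, 0, -0.01, 0, 0, 0],
    [0, 0, -0.015, 0, 0, 0],
    [-0.03, 0, -0.015, 0, 0, 0],
    [-0.06, 0, -0.015, 0, 0, 0],
    [-0.072, 0, -0.015, 0, 0, 0],
    [-0.072, 0, -0.015, 0, 0, 0],
    [-0.072, 0, -0.006, 0, 0, 0],
    [-0.072, 0, -0.002, 0, 0, 0],
    [-0.072, 0, 0.0, 0, 0, 0],
    [-0.072, 0, 0.0003, 0, 0, 0],
    [-0.072, 0, 0.0003, 0, 0, 0],
  ],
)

```text
time_s: 8.12
position: [646.7, -184.1, 55.1]
eef_rot: [[-0.12, 0.993, -0.002], [0.993, 0.12, 0.001], [0.002, -0.002, -1.0]]
wrist_force: [-3.1, 1.5, 6.3]
grip_width: -0.2
```

```bash
python3 -c "
from station import bot
s=bot.state(); print(s['position'],s['wrist_force'])"
```

```text
[ 646.69191831 -184.09647127   55.13214473] [-3.1376285   1.53966323  6.30776736]
```

Request:
drive_tool(
  rows=[
    [0.004, 0, -0.0004, 0, 0, 0],
    [0.01, 0, -0.0004, 0, 0, 0],
    [0.018, 0, -0.0004, 0, 0, 0],
    [0.018, 0, -0.0004, 0, 0, 0],
  ],
)

```text
time_s: 8.62
position: [645.4, -166.2, 55.2]
eef_rot: [[-0.119, 0.993, 0.0], [0.993, 0.119, 0.001], [0.001, 0.0, -1.0]]
wrist_force: [0.4, 2.2, 1.0]
grip_width: 0.1
```

Request:
drive_tool(
  rows=[
    [0.007, 0, 0, 0, 0, 0],
    [0.014, 0, 0, 0, 0, 0],
    [0.014, 0, 0, 0, 0, 0],
  ],
)

```text
time_s: 9.0
position: [643.6, -152.6, 55.2]
eef_rot: [[-0.119, 0.993, -0.0], [0.993, 0.119, 0.001], [0.001, -0.0, -1.0]]
wrist_force: [-0.2, 1.5, 1.8]
grip_width: 0.1
```

Request:
drive_tool(
  rows=[
    [0.007, 0, 0.0002, 0, 0, 0],
    [0.014, 0, 0.0002, 0, 0, 0],
    [0.014, 0, 0.0002, 0, 0, 0],
  ],
)

```text
time_s: 9.38
position: [642.1, -138.8, 55.1]
eef_rot: [[-0.119, 0.993, 0.0], [0.993, 0.119, 0.001], [0.001, 0.0, -1.0]]
wrist_force: [0.1, 0.6, 3.7]
grip_width: -0.1
```

Request:
drive_tool(
  rows=[
    [0.007, 0, 0.0001, 0, 0, 0],
    [0.014, 0, 0.0001, 0, 0, 0],
    [0.014, 0, 0.0001, 0, 0, 0],
  ],
)

```text
time_s: 9.75
position: [640.5, -125.0, 55.1]
eef_rot: [[-0.119, 0.993, 0.0], [0.993, 0.119, 0.0], [0.0, 0.001, -1.0]]
wrist_force: [0.4, 0.1, 4.7]
grip_width: -0.1
```

Contact is steady, at 2–5 N. Continuing.

Request:
drive_tool(
  rows=[
    [0.007, 0, -0.0001, 0, 0, 0],
    [0.014, 0, -0.0001, 0, 0, 0],
    [0.014, 0, -0.0001, 0, 0, 0],
  ],
)

```text
time_s: 10.12
position: [638.7, -111.0, 55.1]
eef_rot: [[-0.119, 0.993, 0.0], [0.993, 0.119, 0.001], [0.001, 0.0, -1.0]]
wrist_force: [0.1, -1.1, 5.5]
grip_width: -0.0
```

Request:
drive_tool(
  rows=[
    [0.007, 0, 0, 0, 0, 0],
    [0.014, 0, 0, 0, 0, 0],
    [0.014, 0, 0, 0, 0, 0],
  ],
)

```text
time_s: 10.5
position: [637.1, -97.1, 55.1]
eef_rot: [[-0.119, 0.993, 0.0], [0.993, 0.119, 0.0], [0.0, 0.0, -1.0]]
wrist_force: [0.5, -2.4, 6.4]
grip_width: -0.1
```

Request:
drive_tool(
  rows=[
    [0.007, 0, -0.0003, 0, 0, 0],
    [0.014, 0, -0.0005, 0, 0, 0],
    [0.014, 0, -0.0005, 0, 0, 0],
  ],
)

```text
time_s: 10.88
position: [634.8, -82.5, 55.1]
eef_rot: [[-0.119, 0.993, -0.001], [0.993, 0.119, 0.002], [0.002, -0.001, -1.0]]
wrist_force: [0.4, 0.1, 3.9]
grip_width: -0.1
```

Request:
drive_tool(
  rows=[
    [0.007, 0, -0.0001, 0, 0, 0],
    [0.014, 0, -0.0001, 0, 0, 0],
    [0.014, 0, -0.0001, 0, 0, 0],
  ],
)

```text
time_s: 11.25
position: [633.1, -68.8, 55.1]
eef_rot: [[-0.119, 0.993, -0.001], [0.993, 0.119, 0.001], [0.002, -0.001, -1.0]]
wrist_force: [0.4, 1.6, 3.2]
grip_width: 0.2
```

Request:
drive_tool(
  rows=[
    [0.007, 0, 0, 0, 0, 0],
    [0.014, 0, 0.0001, 0, 0, 0],
    [0.014, 0, 0.0001, 0, 0, 0],
    [0.014, 0, 0.0001, 0, 0, 0],
    [0.014, 0, 0.0001, 0, 0, 0],
  ],
)

```text
time_s: 11.88
position: [631.7, -55.9, 55.1]
eef_rot: [[-0.119, 0.993, -0.001], [0.993, 0.119, 0.001], [0.001, -0.001, -1.0]]
wrist_force: [-0.7, 0.6, 1.2]
grip_width: -0.4
```

Request:
drive_tool(
  rows=[
    [0, 0, -0.02, 0, 0, 0],
    [0, 0, -0.05, 0, 0, 0],
    [-0.005, -0.04, -0.06, 0, 0, 0],
    [-0.005, -0.09, -0.06, 0, 0, 0],
    [-0.005, -0.14, -0.06, 0, 0, 0],
    [-0.005, -0.19, -0.06, 0, 0, 0],
    [-0.005, -0.21, -0.06, 0, 0, 0],
    [-0.005, -0.21, -0.06, 0, 0, 0],
    [-0.005, -0.21, -0.06, 0, 0, 0],
  ],
)

```text
time_s: 13.0
position: [425.9, -86.7, 116.5]
eef_rot: [[-0.119, 0.993, 0.003], [0.993, 0.119, -0.001], [-0.001, 0.003, -1.0]]
wrist_force: [0.1, -0.2, -0.4]
grip_width: -0.3
```

Run:
```python
from station import bot, viewer
import cv2,numpy as np
s=bot.state(); P=s["position"];E=s["eef_rot"];print(s["time_s"],P,s["wrist_force"],s["qpos"].round(1))
yaw=np.radians(7.0); ex=np.array([np.cos(yaw),np.sin(yaw),0]); ey=np.array([-np.sin(yaw),np.cos(yaw),0]);O=np.array([599.3,-30.8,0])
print("rack",(P-O)@ex,(P-O)@ey)
im=viewer.read_camera("top")
cv2.imwrite("pics/f.png",cv2.resize(im[160:290,255:455],None,fx=4,fy=4,interpolation=cv2.INTER_CUBIC)[:,:,::-1])
```

```text
13.0 [425.87233072 -86.71447265 116.49872917] [ 0.14177507 -0.22902066 -0.36168008] [ -17.3    5.5  123.6    0.    50.7 -114.1]
rack -178.9492258019375 -34.362178467936054
```

View pics/f.png

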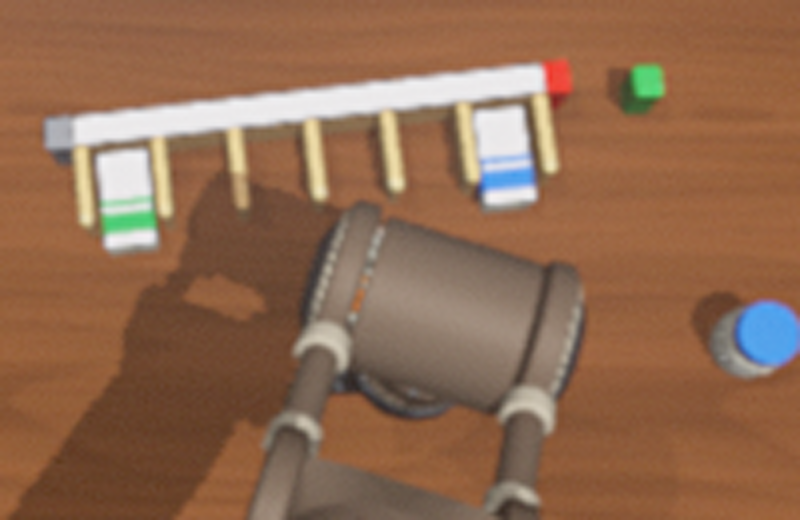

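Request:
drive_tool(
  rows=[
    [0.004, 0.012, 0.03, 0, 0, 0],
    [0.008, 0.024, 0.06, 0, 0, 0],
    [0.008, 0.024, 0.085, 0, 0, 0],
    [0.008, 0.024, 0.1, 0, 0, 0],
    [0.008, 0.024, 0.104, 0, 0, 0],
    [0.008, 0.024, 0.104, 0, 0, 0],
  ],
)

```text
time_s: 13.8
position: [447.5, -75.5, 11.6]
eef_rot: [[-0.119, 0.993, 0.0], [0.993, 0.119, -0.0], [-0.0, 0.0, -1.0]]
wrist_force: [0.5, 0.4, -0.3]
grip_width: 0.2
```

```bash
cat > chk.py <<'E'
from station import bot, viewer
import cv2,numpy as np,sys
s=bot.state(); P=s["position"];print(s["time_s"],P,s["wrist_force"])
yaw=np.radians(7.0); ex=np.array([np.cos(yaw),np.sin(yaw),0]); ey=np.array([-np.sin(yaw),np.cos(yaw),0]);O=np.array([599.3,-30.8,0])
print("rack",(P-O)@ex,(P-O)@ey)
im=viewer.read_camera("wrist");cv2.imwrite(f"pics/{sys.argv[1]}_w.png",im[:,:,::-1])
im=viewer.read_camera("scene")
cv2.imwrite(f"pics/{sys.argv[1]}_s.png",cv2.resize(im[130:260,200:400],None,fx=4,fy=4,interpolation=cv2.INTER_CUBIC)[:,:,::-1])
E
python3 chk.py g
```

```text
13.8 [447.47391786 -75.52372717  11.58163454] [ 0.54397973  0.38702259 -0.2999054 ]
rack -156.14484481201313 -25.887418342700997
```

View pics/g_w.png

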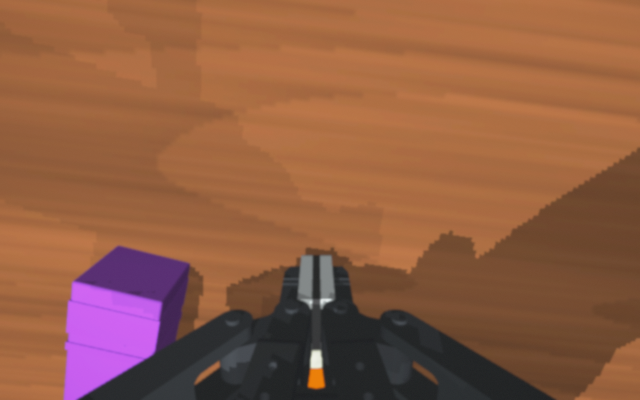

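View pics/g_s.png

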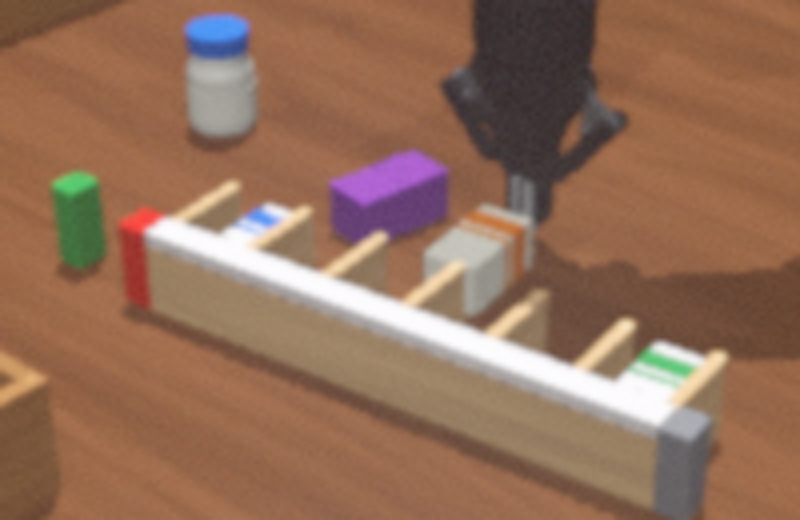

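The fingertips are low (z≈12 mm) behind the carton's near end and centred on it, with the purple carton well clear to the left. Next I'll push slowly for the first part.

Request:
drive_tool(
  rows=[
    [0, 0.005, 0, 0, 0, 0],
    [0, 0.01, 0, 0, 0, 0],
    [0, 0.014, 0, 0, 0, 0],
    [0, 0.018, 0, 0, 0, 0],
    [0, 0.022, 0, 0, 0, 0],
    [-0.0005, 0.027, 0, 0, 0, 0],
    [-0.001, 0.032, 0, 0, 0, 0],
    [-0.0015, 0.037, 0, 0, 0, 0],
    [-0.002, 0.042, 0, 0, 0, 0],
    [-0.0025, 0.047, 0, 0, 0, 0],
    [-0.003, 0.052, 0, 0, 0, 0],
    [-0.003, 0.052, 0, 0, 0, 0],
  ],
)

```text
time_s: 15.4
position: [499.8, -72.3, 11.6]
eef_rot: [[-0.119, 0.993, 0.001], [0.993, 0.119, -0.0], [-0.0, 0.001, -1.0]]
wrist_force: [-0.3, -0.6, 0.6]
grip_width: -0.3
```

```bash
python3 chk.py h
python3 - <<'E'
from station import viewer
import cv2
im=viewer.read_camera("top")
cv2.imwrite("pics/h_t.png",cv2.resize(im[160:260,255:455],None,fx=4,fy=4,interpolation=cv2.INTER_CUBIC)[:,:,::-1])
E
```

```text
15.4 [499.8242473  -72.30270927  11.58573476] [-0.28361578 -0.57934565  0.60606192]
rack -103.79218344954015 -29.070309699252483
```

View pics/h_s.png

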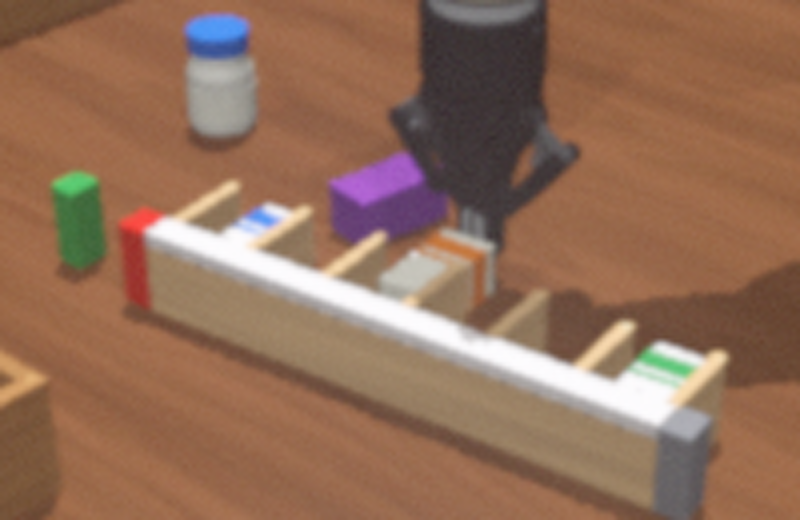

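View pics/h_t.png

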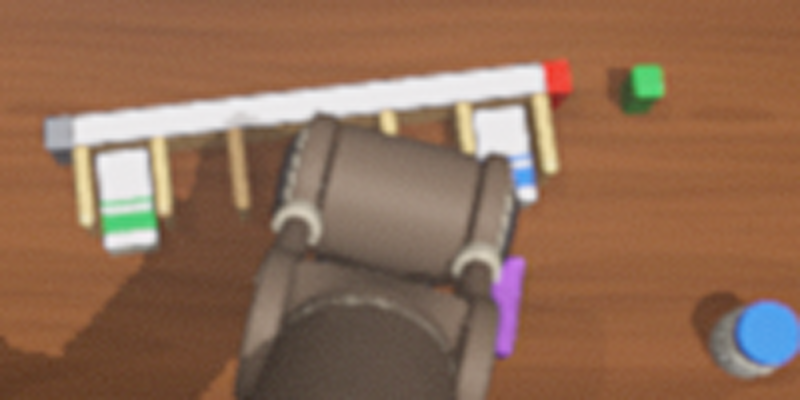

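Run:
```python
from station import viewer
from h import *
p=viewer.camera_params("scene")
yaw=np.radians(7.0); ex=np.array([np.cos(yaw),np.sin(yaw),0]); ey=np.array([-np.sin(yaw),np.cos(yaw),0]);O=np.array([599.3,-30.8,0])
for u,v,z in [(495,243,34),(380,283,34),(425,105+0,0)]:
    q=onz(p,200+u/4,130+v/4,z);print((q-O)@ex,(q-O)@ey)
import cv2
im=cv2.imread("pics/h_s.png");cv2.imwrite("pics/h_s2.png",cv2.resize(im[200:340,320:540],None,fx=3,fy=3))
```

```text
-93.36465130138933 -10.357850139327816
-17.217028792160075 -41.378370520437095
-279.2372811328505 -191.432147785321
```

View pics/h_s2.png

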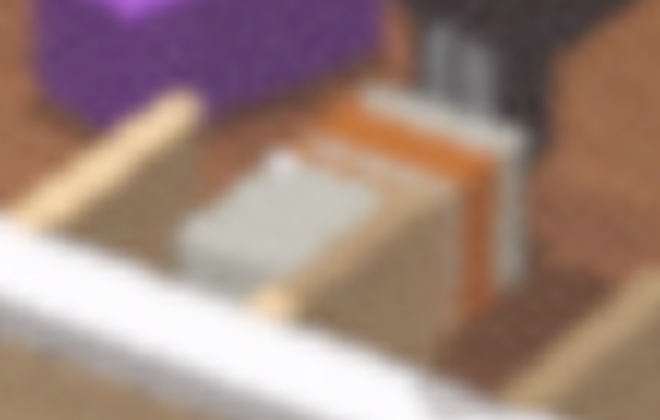

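The carton is entering the third gap square (corners at rack (-93,-10) and (-17,-41)), and the fingers are on its near end. I'll keep pushing.

Request:
drive_tool(
  rows=[
    [0.0, 0.004, 0, 0, 0, 0],
    [0, 0.009, 0, 0, 0, 0],
    [0, 0.014, 0, 0, 0, 0],
    [0, 0.019, 0, 0, 0, 0],
    [0, 0.024, 0, 0, 0, 0],
    [0, 0.029, 0, 0, 0, 0],
    [0, 0.034, 0, 0, 0, 0],
    [0, 0.036, 0, 0, 0, 0],
    [0, 0.036, 0, 0, 0, 0],
  ],
)

```text
time_s: 16.68
position: [535.1, -67.9, 11.5]
eef_rot: [[-0.119, 0.993, 0.001], [0.993, 0.119, -0.0], [-0.0, 0.001, -1.0]]
wrist_force: [-0.2, -0.3, -0.3]
grip_width: -0.0
```

Request:
drive_tool(
  rows=[
    [0.0, 0.002, 0, 0, 0, 0],
    [0, 0.004, 0, 0, 0, 0],
    [0, 0.004, 0, 0, 0, 0],
  ],
)

```text
time_s: 17.05
position: [539.0, -67.4, 11.4]
eef_rot: [[-0.119, 0.993, 0.001], [0.993, 0.119, -0.0], [-0.0, 0.001, -1.0]]
wrist_force: [0.3, -0.8, -0.1]
grip_width: -0.3
```

Request:
drive_tool(
  rows=[
    [0.0, 0.001, 0, 0, 0, 0],
    [0, 0.002, 0, 0, 0, 0],
    [0, 0.002, 0, 0, 0, 0],
  ],
)

```text
time_s: 17.42
position: [540.8, -67.2, 11.4]
eef_rot: [[-0.119, 0.993, 0.0], [0.993, 0.119, -0.0], [-0.0, 0.0, -1.0]]
wrist_force: [0.4, 0.2, -0.0]
grip_width: 0.1
```

Request:
drive_tool(
  rows=[
    [0.0, 0.001, 0, 0, 0, 0],
    [0, 0.002, 0, 0, 0, 0],
    [0, 0.002, 0, 0, 0, 0],
  ],
)

```text
time_s: 17.8
position: [541.8, -67.0, 11.3]
eef_rot: [[-0.119, 0.993, -0.002], [0.993, 0.119, 0.0], [0.0, -0.002, -1.0]]
wrist_force: [-3.9, -0.1, 2.2]
grip_width: -0.1
```

Request:
drive_tool(
  rows=[
    [0.0, 0.001, 0, 0, 0, 0],
    [0, 0.002, 0, 0, 0, 0],
    [0, 0.002, 0, 0, 0, 0],
  ],
)

```text
time_s: 18.18
position: [541.8, -66.9, 11.0]
eef_rot: [[-0.119, 0.993, -0.006], [0.993, 0.12, 0.0], [0.001, -0.006, -1.0]]
wrist_force: [-7.7, -2.9, 6.0]
grip_width: 0.0
```

The push has stopped dead: position stalled while the force rose to about 8 N, at the depth expected for home. I'll back off straight, rise and look.

Request:
drive_tool(
  rows=[
    [0, -0.005, 0, 0, 0, 0],
    [0, -0.02, 0, 0, 0, 0],
    [0, -0.04, 0, 0, 0, 0],
    [0, -0.045, -0.03, 0, 0, 0],
    [0, -0.045, -0.08, 0, 0, 0],
    [0, -0.045, -0.13, 0, 0, 0],
    [0, -0.045, -0.18, 0, 0, 0],
    [0, -0.045, -0.22, 0, 0, 0],
    [0, -0.045, -0.24, 0, 0, 0],
    [0, -0.045, -0.24, 0, 0, 0],
    [0, -0.045, -0.24, 0, 0, 0],
  ],
)

```text
time_s: 19.55
position: [498.9, -71.8, 250.0]
eef_rot: [[-0.119, 0.993, -0.002], [0.993, 0.119, 0.001], [0.001, -0.002, -1.0]]
wrist_force: [0.7, 0.2, 0.2]
grip_width: -0.1
```

Run:
```python
from station import bot, viewer
import cv2,pickle
p=viewer.camera_params("wrist"); s=bot.state(); im=viewer.read_camera("wrist")
print(s["time_s"],s["position"],s["wrist_force"])
cv2.imwrite("pics/i_w.png",im[:,:,::-1]); pickle.dump((p,im,s),open("i.pkl","wb"))
im=viewer.read_camera("scene");cv2.imwrite("pics/i_s.png",cv2.resize(im[130:260,200:400],None,fx=4,fy=4,interpolation=cv2.INTER_CUBIC)[:,:,::-1])
```

```text
19.55 [498.8911542  -71.83139271 250.03375978] [0.66264213 0.21620477 0.19635989]
```

View pics/i_w.png

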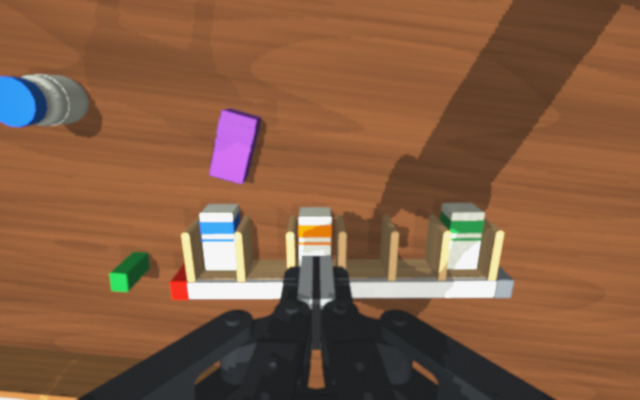

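View pics/i_s.png

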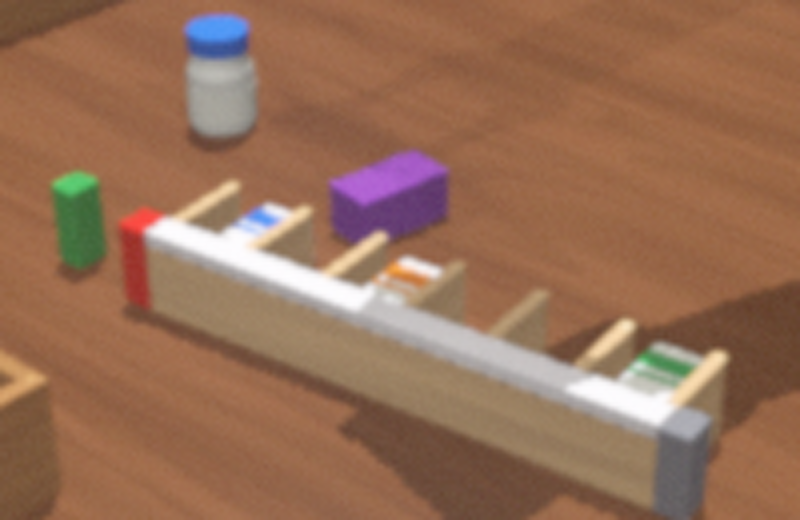

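Run:
```python
import pickle;from h import *
p,im,s=pickle.load(open("i.pkl","rb"))
yaw=np.radians(7.0); ex=np.array([np.cos(yaw),np.sin(yaw),0]); ey=np.array([-np.sin(yaw),np.cos(yaw),0]);O=np.array([599.3,-30.8,0])
cv2.imwrite("pics/j.png",cv2.resize(im[195:285,180:345],None,fx=4.5,fy=4.5,interpolation=cv2.INTER_CUBIC)[:,:,::-1])
for nm,lo,hi in [("blue",(100,120,100),(125,255,255)),("orange",(8,170,150),(22,255,255)),("green",(60,100,50),(90,255,255))]:
    for st,ce,m in blobs(im,lo,hi,(190,200,490,260),40):
        q=onz(p,*ce,34)-O;print(nm,st,(q@ex).round(1),(q@ey).round(1))
```

```text
blue [200 221  36  13 388] -37.0 -139.1
orange [298 226  34  11 358] -32.7 -29.7
green [441 213  43  20 448] -38.8 134.8
```

View pics/j.png

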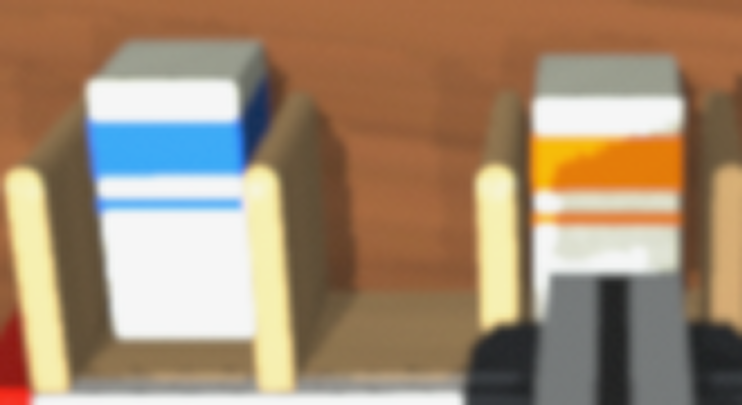

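Request:
drive_tool(
  rows=[
    [0.04, 0, 0, 0, 0, 0],
    [0.08, 0, 0, 0, 0, 0],
    [0.08, 0, 0, 0, 0, 0],
    [0.08, 0, 0, 0, 0, 0],
  ],
)

```text
time_s: 20.15
position: [490.0, 7.1, 250.4]
eef_rot: [[-0.12, 0.993, -0.002], [0.993, 0.12, -0.001], [-0.0, -0.002, -1.0]]
wrist_force: [0.2, 0.4, 0.2]
grip_width: -0.3
```

Run:
```python
from station import bot, viewer
from h import *
p=viewer.camera_params("wrist"); s=bot.state(); im=viewer.read_camera("wrist")
print(s["time_s"],s["wrist_force"])
f=200/np.tan(np.radians(p["vfov"]/2))
yaw=np.radians(7.0); ex=np.array([np.cos(yaw),np.sin(yaw),0]); ey=np.array([-np.sin(yaw),np.cos(yaw),0]);O=np.array([599.3,-30.8,0])
for nm,y in (("blue",-140),("orange",-29),("green",140)):
  print(nm,[(x,np.round(proj(p,O+x*ex+y*ey+[0,0,34]),1)) for x in (-50,20)])
u,v=map(int,proj(p,O-15*ex-29*ey+[0,0,34])); print(u,v)
cv2.imwrite("pics/k.png",cv2.resize(im[v-55:v+55,u-60:u+60],None,fx=5,fy=5,interpolation=cv2.INTER_CUBIC)[:,:,::-1])
```

```text
20.15 [0.22720943 0.41262013 0.19504384]
blue [(-50, array([143.6, 216.2])), (20, array([153.1, 272.2]))]
orange [(-50, array([243.9, 216. ])), (20, array([248. , 272.1]))]
green [(-50, array([396.9, 215.7])), (20, array([392.6, 271.8]))]
246 244
```

View pics/k.png

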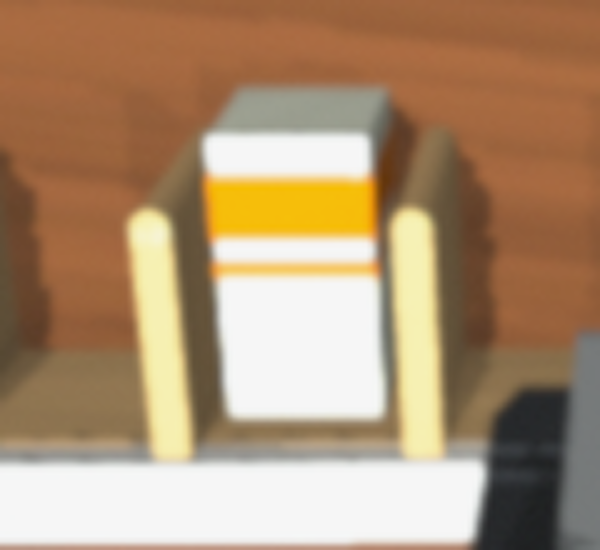

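The carton's top edges are at rows 215.6 and 272.8, against 216.0 and 272.1 predicted for fully home. The neighbouring cartons haven't moved and the arm is clear, so I'm handing in.

```bash
python3 -c "
from station import job_done
print(job_done())"
```

```text
the job is handed in; nothing more can be done
None
```

The orange-banded carton is fully home in the third gap from the red cap, and the job was handed in at about 20 s of the 54 s allowed.

**Rail run:** My first pass from the red end may have lost contact between the first and second gaps, because the force fell to about 0 N. I lifted off before reaching the second gap's centre and started again from the red end. On the second pass every reading between first and third gap showed contact, at about 1 to 6 N. That is above the roughly 1 N asked for much of the way. I stopped at the third gap, within about 1 mm of its measured centre, and lifted off there.

**Push:** I pushed the carton with shut fingertips at z ≈ 12 mm until it stopped dead at about 8 N. In the last wrist picture its top edges were within 1 pixel (about 1 mm) of the fully-home position, and it sat square between the dividers.

**Other objects:** The green- and blue-banded cartons, the jar and the purple carton looked unmoved in the last pictures. The bottle was outside those views, and the arm never went near it. The blue- and green-banded cartons measured about 4 to 6 mm further out than the orange one, and I left them as they were.

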